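Finish the trial slat tower and show the mis-cut slat to the camera

ROBOT

A 6-joint arm with a two-finger parallel gripper is mounted at the origin on a cart in front of the work surface, level with it; the furniture and walls round the work are solid. World frame = base frame: x ahead of the robot, y to its left, z up, the work surface at z = 0. Lengths are in m, angles in rad, forces in N, time in s.
With the tool pointing down it reaches from about 0.275 to 0.75 m from the base axis. Payload 10.2 kg.
Tool frame: the origin (TCP) lies midway between the tips of the shut fingers; the grasp point (between the pads) lies 19 mm behind it (env.hold_point_z is the distance from the TCP to the grasp point, in m); x points along the fingers, z is the direction in which the jaws open and shut, and the axes are right-handed (so a half turn about x gives the same grasp; the last joint's range is limited). The gripper opens to 85 mm and grips with 20 to 120 N. Pads are 22 mm wide; open, the fingers measure 114 mm over their backs; the gripper's body (76 mm by 85 mm) begins 54 mm behind the grasp point. The pads swing forward as they close: fully open they stand 13 mm farther back than shut.
Start: joints at [0.891, 0.313, 1.498, -0, 1.331, -0.223], TCP at [0.232, 0.471, 0.231] pointing down, gripper open.
Joint ranges: [-2.94, 2.94], [-0.97, 2.17], [0.19, 2.56], [-1.23, 4.37], [0.02, 3.11], [-2.88, 2.88]. Speed limits (rad/s): [2.39, 2.39, 3.01, 3.14, 3.14, 3.14].

INTERFACE

Orientations are given as a unit quaternion [x, y, z, w].
In Python, from bench import env, kinematics, monitor, eyes, job gives the robot as it stands. The module is installed in compiled form; this text tells all that it offers. Calls block until the motion is done:
- env.reach(position, orientation): joint-space move of the TCP to a pose.
- env.movel(position, velocity=0.15, frame=None, guard=None): straight line of the TCP; frame=None keeps the orientation; velocity is the mean speed in m/s. With guard (N) it stops when the force on the tool has changed by that much, and returns True; else False.
- env.set_joints(angles): joint-space move.
- env.release() and env.close_gripper(effort=None): open the fingers fully, or close them until they stop; effort is the grip in N (None keeps the last).
- env.hold(seconds).
- kinematics.ik(position, orientation): joint angles nearest the present ones, or None.
- monitor.sense(): the state.
- eyes.grab_frame(name): name is "side" or "top"; returns a dict with "frame" (384x512x3 uint8, red, green, blue), "mtx" (3x3 intrinsics, pixels), "view" (4x4, takes a point from world to camera coordinates). Camera axes: x right, y down, z forward; pixel columns grow to the right and rows downward; lengths in m; the calibration is good to about 2 mm. A picture is of the moment at which its call begins. There is no depth.
A pose or a line that the arm cannot do raises env.MotionError and nothing moves.
- job.hand_in(): hands the job in, once; it reports no verdict.
The state is a dict: "clock": time; "joints": joint angles; "qvel": joint speeds; "joint_efforts": joint torques, N m; "position": TCP position; "ee_rot": TCP orientation; "contact_force": force on the tool from outside, world axes, zero at the start; "ft_torque": the same for the moment, N m; "finger_gap": opening from 0.0 (shut) to 1.0 (fully open).
Only numpy, scipy, OpenCV 4.12 (cv2) and the standard library are available. Lean on these libraries where they do the work, as an engineer would, in place of code of your own. Each camera call takes 0.05 s, during which the arm holds its last target.

TASK

Three notched wooden slats from a new batch lie loose beside the trial tower: lay the two good ones across the top of the tower as its next layer, crosswise to the layer below, with their notches fully seated, and let go of them. Then pick up the mis-cut slat, the one that lacks a notch, and hold it up in the air for the inspection camera: its middle 15 cm straight out from the front of the lens, on the lens axis, a broad side square to the lens and its long edges level. Finish while still holding it there, steady; do not shove the tower or disturb the tape dispenser, pen, pencil and small wooden piece.

Things in the scene. Friction and masses are not known exactly. Their poses are not given: they have to be found in the camera images.
- slat_a_mid (a point): good slat: pale wood, on its narrow edge, 130 mm long (x), 16 thick (y), 28 tall (z), about 34 g; its upper and lower edges each have two notches 19 mm wide, 5 mm deep, middles 45 mm either side of the slat's middle, mouths chamfered 2.5 mm; either way up or round is the same. Point: its centre, 14 mm above its lower edge
- slat_b_mid (a point): good slat, the same as the other: pale wood, on its narrow edge, 130 mm long (x), 16 thick (y), 28 tall (z), about 34 g; its upper and lower edges each have two notches 19 mm wide, 5 mm deep, middles 45 mm either side of the slat's middle, mouths chamfered 2.5 mm; either way up or round is the same. Point: its centre, 14 mm above its lower edge
- slat_reject_mid (a point): mis-cut slat: pale wood, on its narrow edge, 130 mm long (x), 16 thick (y), 28 tall (z), about 34 g; like the good ones, but the upper notch at its +x end was never cut, so only one notch shows from above. Point: its centre, 14 mm above its lower edge
- seat_0 (a point): place on the tower for one slat of the next layer: the centre of a slat seated here, 68 mm above the table (slat's upper edge then at 82 mm). The slat must lie along this point's y axis (level; z is up). The two slats of the present top layer lie along x, 45 mm either side in y; the new slat's lower notches go 10 mm down over their upper notches, 1.5 mm play each side
- seat_1 (a point): the other such place, 90 mm from seat_0 along x, same axes; either good slat may go in either. The tower stands loose on the table: three layers of two slats like the good ones, laid crosswise, 18 mm from layer to layer, 64 mm tall, outline 130 x 130 mm
- lens (a point): front rim centre of the inspection camera's lens, 263 mm above the table, in a white ring light 68 mm across. The camera looks 25 degrees downward, away from its column: in this point's x-z plane, toward -x and down (z is up). Fixed stand: base 130 x 120 x 16 mm, column 16 mm thick, 336 mm tall, 105 mm behind the lens
- focus (a point): point in the air 150 mm from the lens rim on the lens axis, 200 mm above the table: where the middle of the mis-cut slat has to be. x axis: from here straight to the lens (25 degrees upward); y: level, square to the lens axis; z: square to both, upward, leaning 25 degrees away from the camera
- dispenser: dark desk tape dispenser, 52 x 177 x 98 mm, bystander; origin under its middle
- pen: white pen, 145 mm long, bystander; origin under its middle
- pencil: green pencil, 112 mm long, bystander; origin under its middle
- piece_0: small blue wooden game piece, 22 x 22 x 13 mm, bystander; origin under its middle

How it is judged:
On the way:
1. both good slats are seated crosswise on top of the tower and let go ((((horizontal distance between slat_a_mid and seat_0 below 0.006 m and z of slat_a_mid in the frame of seat_0 between -0.003 and 0.003 m and angle between the x axis of slat_a_mid and the y axis of seat_0, either way round below 0.06 rad and angle between the z axis of slat_a_mid and the z axis of seat_0, either way round below 0.06 rad) and (horizontal distance between slat_b_mid and seat_1 below 0.006 m and z of slat_b_mid in the frame of seat_1 between -0.003 and 0.003 m and angle between the x axis of slat_b_mid and the y axis of seat_1, either way round below 0.06 rad and angle between the z axis of slat_b_mid and the z axis of seat_1, either way round below 0.06 rad)) or ((horizontal distance between slat_a_mid and seat_1 below 0.006 m and z of slat_a_mid in the frame of seat_1 between -0.003 and 0.003 m and angle between the x axis of slat_a_mid and the y axis of seat_1, either way round below 0.06 rad and angle between the z axis of slat_a_mid and the z axis of seat_1, either way round below 0.06 rad) and (horizontal distance between slat_b_mid and seat_0 below 0.006 m and z of slat_b_mid in the frame of seat_0 between -0.003 and 0.003 m and angle between the x axis of slat_b_mid and the y axis of seat_0, either way round below 0.06 rad and angle between the z axis of slat_b_mid and the z axis of seat_0, either way round below 0.06 rad))) and contact force between each of slat_a, slat_b and the fingers below 0.1 N and height (world z) of seat_0 between 0.064 and 0.072 m and height (world z) of seat_1 between 0.064 and 0.072 m), for 0.3 s.
At the end, for the whole second after the job is handed in: good slats seated crosswise, one in each place (6 mm sideways, 3 mm height, 3 deg), let go; tower full height (4 mm); mis-cut slat held still, its middle within 20 mm of the point 150 mm out on the lens axis, broad side square to the lens and long edges level (8 deg) (all of step 1 and distance between slat_reject_mid and focus below 0.02 m and angle between the y axis of slat_reject_mid and the x axis of focus, either way round below 0.15 rad and angle between the x axis of slat_reject_mid and the y axis of focus, either way round below 0.15 rad and contact force between slat_reject and the fingers above 0.5 N and contact force between slat_reject and camera_stand below 0.1 N and linear speed of slat_reject below 0.02 m/s and angular speed of slat_reject below 0.1 rad/s); the arm keeps its last pose, push and grip.
It fails at once if the tower is shoved more than 30 mm (distance of any of seat_0, seat_1 from where it was at the start of the episode above 0.03 m).
It fails at once if a bystander (tape dispenser, pen, pencil, wooden piece) is moved more than 20 mm (distance of any of dispenser, pen, pencil, piece_0 from where it was at the start of the episode above 0.02 m).
It also fails if it takes over 72 s, if anything falls off the work surface, if the arm or the gripper's body presses on something with over 40 N, if the wrist force passes 120 N, or if a joint passes its speed limit or range.

## Working session

There is one attempt and no reset: what is moved stays moved. The work goes in short steps, each a Python script; the robot and the scene stay as the last script left them, time stands still between calls to the robot, and variables do not carry over. Pictures are saved under pics/ and viewed, and the job is handed in when it is done.

```bash
mkdir -p pics; ls; python3 - <<'E'
from bench import env, kinematics, monitor, eyes, job
import cv2, json
s=monitor.sense(); print(s)
for n in("side","top"):
    f=eyes.grab_frame(n); cv2.imwrite(f"pics/{n}0.png",cv2.resize(f["frame"][:,:,::-1],(800,600),interpolation=cv2.INTER_CUBIC)); cv2.imwrite(f"pics/{n}0_raw.png",f["frame"][:,:,::-1])
    print(n,f["mtx"].tolist(),f["view"].round(4).tolist())
print(env.hold_point_z)
E
```

```text
pics
{'clock': 0.0, 'joints': array([ 8.90567088e-01,  3.13457366e-01,  1.49845052e+00, -1.01550409e-05,
        1.33096833e+00, -2.23387301e-01]), 'qvel': array([ 8.16617609e-04, -9.49405893e-04, -3.27790516e-04,  2.00482644e-03,
        3.12439711e-05,  9.43473671e-04]), 'joint_efforts': array([ 3.52861412e-05, -4.12260318e+01, -2.59744692e+01, -1.55366829e-04,
        4.10754903e-03,  1.72746052e-06]), 'position': array([0.23142904, 0.47095479, 0.23072624]), 'ee_rot': array([-0.37394522,  0.60065955,  0.37364145,  0.59980425]), 'contact_force': array([-0.7236701 , -0.35345136, -0.52990061]), 'ft_torque': array([-0.04174383,  0.0194009 , -0.04028031]), 'finger_gap': 0.9995336490746632}
side [[357.2676006116977, 0.0, 255.816640627592], [0.0, 357.2676006116977, 193.17192774674186], [0.0, 0.0, 1.0]] [[0.9838, -0.1776, 0.0237, -0.4784], [-0.0915, -0.612, -0.7856, 0.19], [0.154, 0.7707, -0.6183, 1.0191], [0.0, 0.0, 0.0, 1.0]]
top [[386.38518831359767, 0.0, 253.75911899611404], [0.0, 386.38518831359767, 187.34821800113616], [0.0, 0.0, 1.0]] [[0.0142, -0.9997, 0.0173, -0.0196], [-0.9842, -0.017, -0.1764, 0.5254], [0.1767, -0.0145, -0.9842, 1.1668], [0.0, 0.0, 0.0, 1.0]]
0.0187
```

View pics/side0.png

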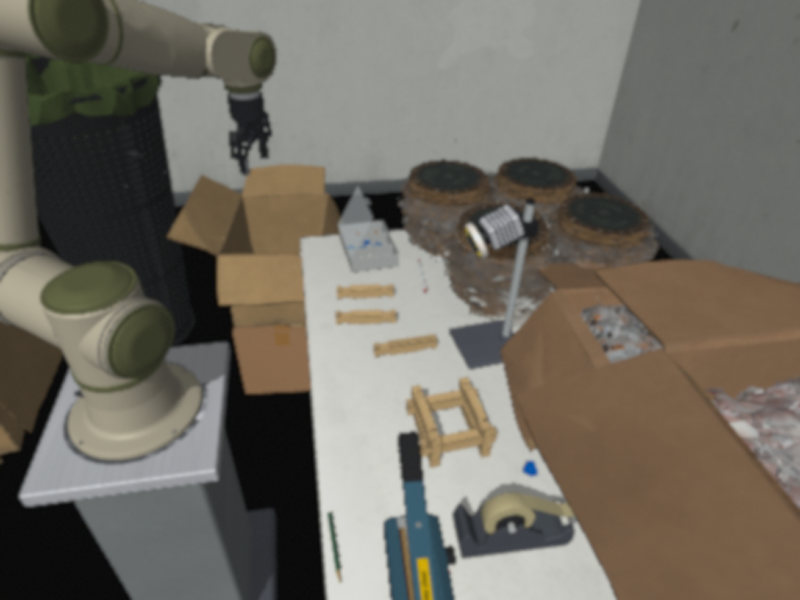

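View pics/top0.png

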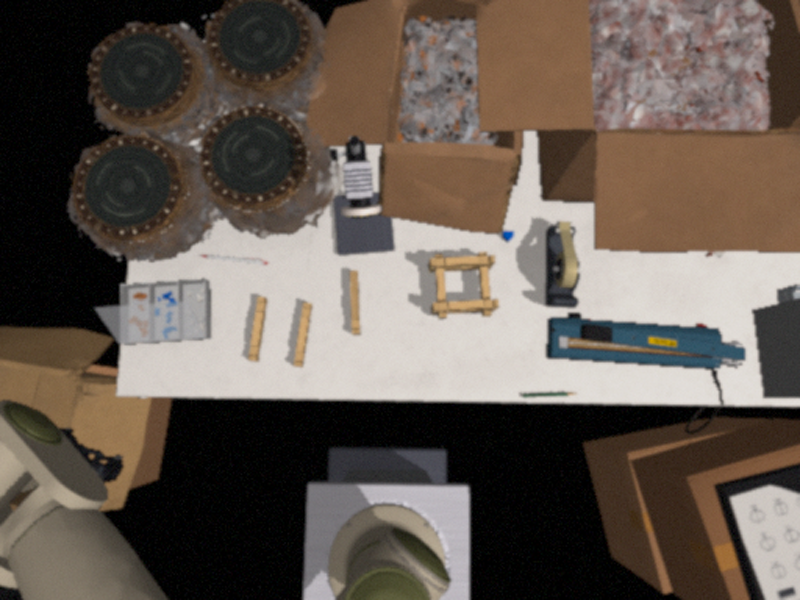

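```bash
python3 - <<'E'
import cv2
t=cv2.imread("pics/top0_raw.png"); s=cv2.imread("pics/side0_raw.png")
cv2.imwrite("pics/tz.png",cv2.resize(t[165:240,150:250],(800,600),interpolation=cv2.INTER_CUBIC))
cv2.imwrite("pics/tz2.png",cv2.resize(t[145:220,250:350],(800,600),interpolation=cv2.INTER_CUBIC))
cv2.imwrite("pics/sz.png",cv2.resize(s[170:245,200:300],(800,600),interpolation=cv2.INTER_CUBIC))
cv2.imwrite("pics/sz2.png",cv2.resize(s[230:305,240:340],(800,600),interpolation=cv2.INTER_CUBIC))
E
```

```text
(no output)
```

View pics/tz.png

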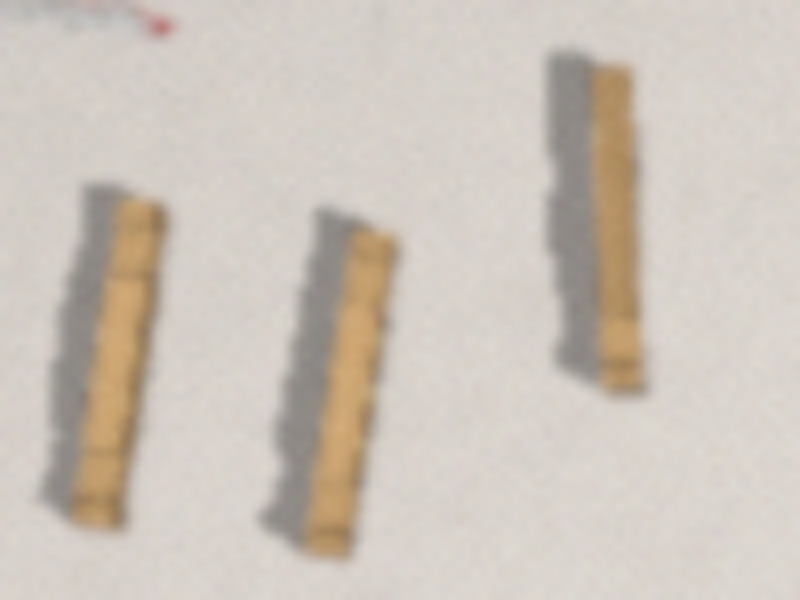

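View pics/tz2.png

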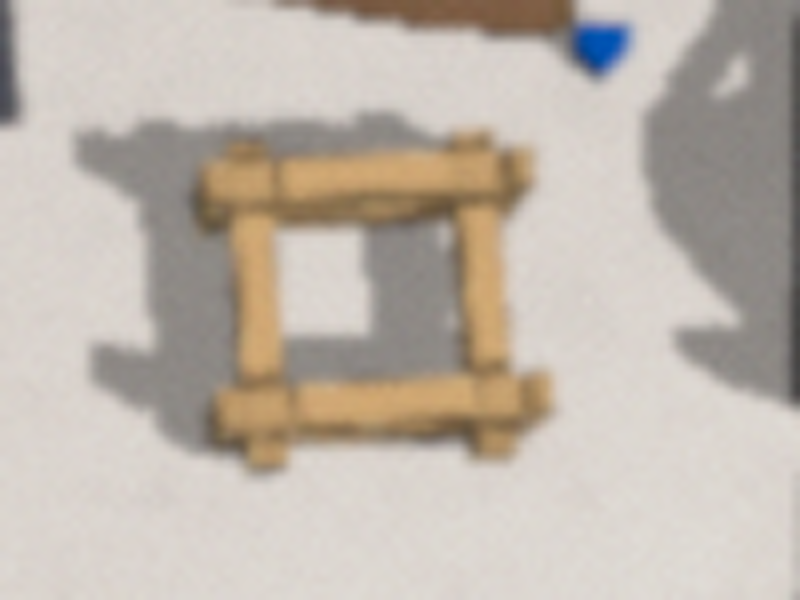

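View pics/sz.png

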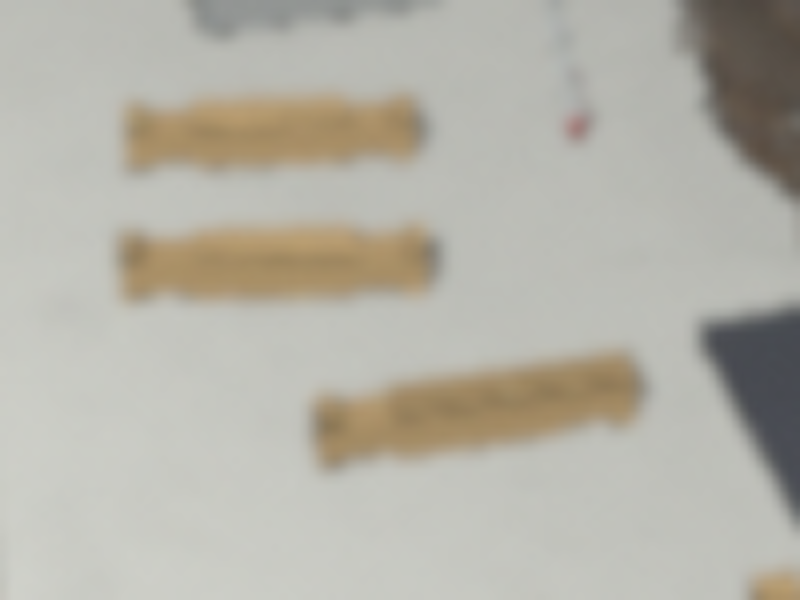

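View pics/sz2.png

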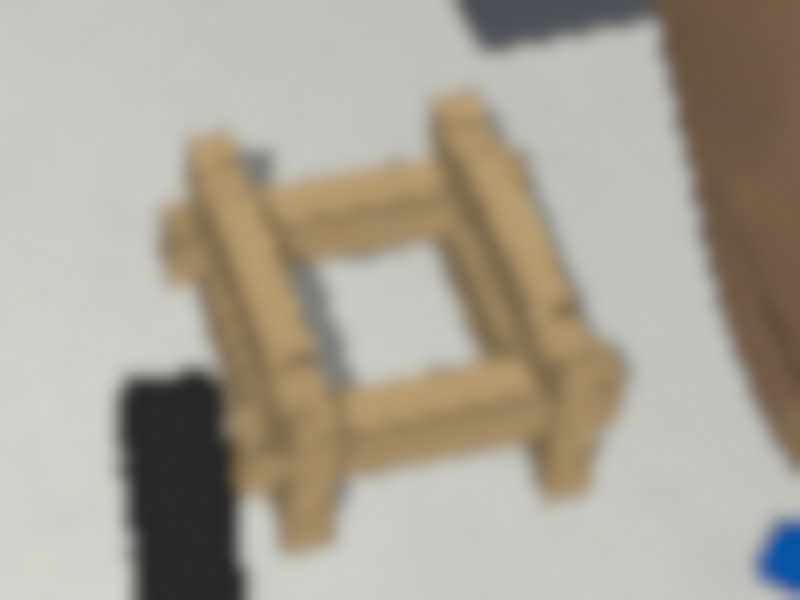

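```bash
cat > h.py <<'E'
import cv2, numpy as np
from bench import env, kinematics, monitor, eyes, job
from scipy.spatial.transform import Rotation as Ro
CAM={}
def grab(n,fn=None):
    f=eyes.grab_frame(n); CAM[n]=(np.array(f["mtx"]),np.array(f["view"]))
    im=f["frame"][:,:,::-1].copy()
    if fn: cv2.imwrite(f"pics/{fn}.png",im)
    return im
def ray(n,uv):
    K,V=CAM[n]; R=V[:3,:3]; c=-R.T@V[:3,3]
    d=R.T@np.linalg.solve(K,[uv[0],uv[1],1.]); return c,d/np.linalg.norm(d)
def onz(n,uv,z):
    c,d=ray(n,uv); return c+d*(z-c[2])/d[2]
def tri(a,b,na="top",nb="side"):
    c1,d1=ray(na,a); c2,d2=ray(nb,b)
    A=np.c_[d1,-d2]; s=np.linalg.lstsq(A,c2-c1,rcond=None)[0]
    p,q=c1+s[0]*d1,c2+s[1]*d2; return (p+q)/2,np.linalg.norm(p-q)
def proj(n,P):
    K,V=CAM[n]; p=V[:3,:3]@np.asarray(P,float)+V[:3,3]; p=K@p; return p[:2]/p[2]
U=6
def wood(im,x0,y0,x1,y1,thr=70):
    c=cv2.resize(im[y0:y1,x0:x1],None,fx=U,fy=U,interpolation=cv2.INTER_CUBIC)
    h=cv2.cvtColor(c,cv2.COLOR_BGR2HSV)
    return cv2.inRange(h,(8,thr,70),(28,255,255)),c
def full(p,x0,y0): return (np.asarray(p,float)+.5)/U-.5+np.array([x0,y0])
def zoom(im,x0,y0,x1,y1,fn,pts=[]):
    s=min(800/(x1-x0),600/(y1-y0)); c=cv2.resize(im[y0:y1,x0:x1],None,fx=s,fy=s,interpolation=cv2.INTER_CUBIC)
    for p in pts: cv2.circle(c,tuple(int(round(v)) for v in ((np.asarray(p)+.5-[x0,y0])*s-.5)),3,(0,0,255),-1)
    cv2.imwrite(f"pics/{fn}.png",c[:600,:800])
E
cat > m.py <<'E'
from h import *
T=grab("top");S=grab("side")
def quads(im,box,fn):
    m,c=wood(im,*box); out=[]
    for k in cv2.findContours(m,cv2.RETR_EXTERNAL,cv2.CHAIN_APPROX_NONE)[0]:
        if cv2.contourArea(k)<60*U*U: continue
        h=cv2.convexHull(k); q=cv2.approxPolyN(h,4,-1,True).reshape(-1,2)
        cv2.drawContours(c,[k],-1,(255,0,0),1); cv2.polylines(c,[q.astype(np.int32)],True,(0,0,255),1)
        out.append(full(q,box[0],box[1]))
    cv2.imwrite(f"pics/{fn}.png",c); return out
qt=sorted(quads(T,(150,165,250,240),"qt"),key=lambda q:q[:,0].mean())
qs=sorted(quads(S,(205,170,290,235),"qs"),key=lambda q:q[:,1].mean())
for i,(a,b) in enumerate(zip(qt,qs)):
    o=lambda q:q[np.argsort(q[:,1])]
    a=o(a); far=a[:2][np.argsort(a[:2,0])]; near=a[2:][np.argsort(a[2:,0])]
    fl,fr=far; nl,nr=near
    b=b[np.argsort(b[:,0])]; L=b[:2][np.argsort(b[:2,1])]; R=b[2:][np.argsort(b[2:,1])]
    print("slat",i,"side q",b.round(1).tolist())
    print(" tri far/near +y corners", *[ (p.round(4).tolist(),round(e,4)) for p,e in (tri(fl,R[0]),tri(nl,L[0]))])
    print(" top: +y edge z.028 far,near",onz("top",fl,.028).round(4),onz("top",nl,.028).round(4)," -y edge z0",onz("top",fr,0).round(4),onz("top",nr,0).round(4))
    print(" side: top edge z.028 far,near",onz("side",R[0],.028).round(4),onz("side",L[0],.028).round(4)," bottom z0",onz("side",R[1],0).round(4),onz("side",L[1],0).round(4))
E
python3 m.py
```

```text
Traceback (most recent call last):
  File "m.py", line 11, in <module>
    qt=sorted(quads(T,(150,165,250,240),"qt"),key=lambda q:q[:,0].mean())
              ~~~~~^^^^^^^^^^^^^^^^^^^^^^^^^^
  File "m.py", line 7, in quads
    h=cv2.convexHull(k); q=cv2.approxPolyN(h,4,-1,True).reshape(-1,2)
                           ~~~~~~~~~~~~~~~^^^^^^^^^^^^^
cv2.error: OpenCV(4.12.0) :-1: error: (-5:Bad argument) in function 'approxPolyN'
> Overload resolution failed:
>  - Argument 'epsilon_percentage' must be float, not bool
>  - Argument 'epsilon_percentage' must be float, not bool
```

```bash
sed -i 's/approxPolyN(h,4,-1,True)/approxPolyN(h,4,epsilon_percentage=-1,ensure_convex=True)/' m.py; python3 m.py; ls -la pics
```

```text
slat 0 side q [[216.1, 181.6], [216.1, 190.6], [251.1, 188.8], [251.1, 182.2]]
 tri far/near +y corners ([0.5185, 0.2747, 0.0182], np.float64(0.0011)) ([0.3912, 0.2861, 0.0262], np.float64(0.0019))
 top: +y edge z.028 far,near [0.5174 0.2725 0.028 ] [0.3902 0.2857 0.028 ]  -y edge z0 [0.5204 0.2575 0.    ] [0.3886 0.2708 0.    ]
 side: top edge z.028 far,near [0.5156 0.2615 0.028 ] [0.3921 0.2838 0.028 ]  bottom z0 [0.5157 0.2596 0.    ] [0.3893 0.2675 0.    ]
slat 1 side q [[215.4, 206.9], [215.4, 199.6], [252.8, 205.6], [252.8, 196.9]]
 tri far/near +y corners ([0.5077, 0.1794, 0.0268], np.float64(0.0006)) ([0.3808, 0.1963, 0.0166], np.float64(0.001))
 top: +y edge z.028 far,near [0.5078 0.1792 0.028 ] [0.3797 0.1946 0.028 ]  -y edge z0 [0.5088 0.1657 0.    ] [0.3789 0.1787 0.    ]
 side: top edge z.028 far,near [0.5071 0.1778 0.028 ] [0.3805 0.1824 0.028 ]  bottom z0 [0.5055 0.1654 0.    ] [0.3788 0.1775 0.    ]
slat 2 side q [[239.8, 228.1], [239.8, 219.8], [278.6, 221.6], [278.6, 213.9]]
 tri far/near +y corners ([0.5762, 0.0874, 0.0206], np.float64(0.0014)) ([0.4468, 0.079, 0.0
[... 238 characters left out ...]
ottom z0 [0.5749 0.0732 0.    ] [0.4457 0.0625 0.    ]
total 3208
drwxr-xr-x 2 agent agent   4096 Dec  6 19:47 .
drwxr-xr-x 3 agent agent   4096 Dec  6 19:47 ..
-rw-r--r-- 1 agent agent  98594 Dec  6 19:47 qs.png
-rw-r--r-- 1 agent agent 234397 Dec  6 19:47 qt.png
-rw-r--r-- 1 agent agent 497951 Dec  6 19:45 side0.png
-rw-r--r-- 1 agent agent 241333 Dec  6 19:45 side0_raw.png
-rw-r--r-- 1 agent agent 188225 Dec  6 19:46 sz.png
-rw-r--r-- 1 agent agent 283192 Dec  6 19:46 sz2.png
-rw-r--r-- 1 agent agent 687755 Dec  6 19:45 top0.png
-rw-r--r-- 1 agent agent 331907 Dec  6 19:45 top0_raw.png
-rw-r--r-- 1 agent agent 343822 Dec  6 19:46 tz.png
-rw-r--r-- 1 agent agent 348735 Dec  6 19:46 tz2.png
```

View pics/qs.png

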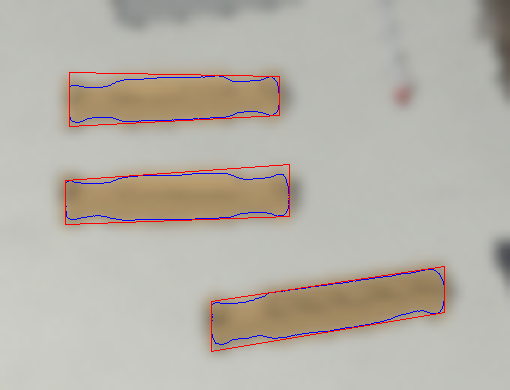

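View pics/qt.png

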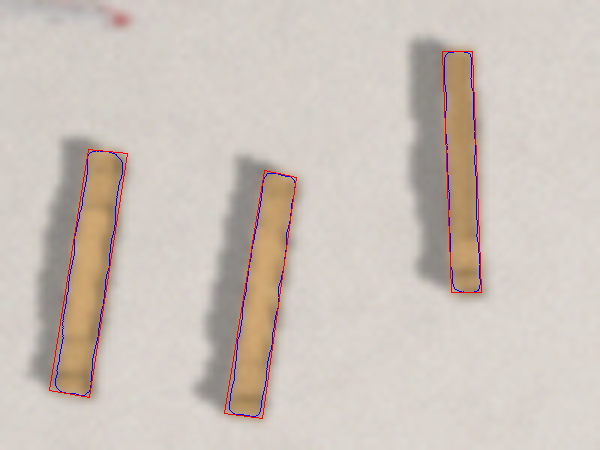

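```bash
cat > m2.py <<'E'
from h import *
T=grab("top");S=grab("side")
def lines(im,n,box,fn,vert):
    c=cv2.resize(im[box[1]:box[3],box[0]:box[2]],None,fx=U,fy=U,interpolation=cv2.INTER_CUBIC)
    lab=cv2.cvtColor(c,cv2.COLOR_BGR2LAB)[:,:,2]
    thr,m=cv2.threshold(lab,0,255,cv2.THRESH_OTSU); print(n,"otsu b*",thr)
    out=[]
    for k in cv2.findContours(m,cv2.RETR_EXTERNAL,cv2.CHAIN_APPROX_NONE)[0]:
        if cv2.contourArea(k)<80*U*U: continue
        cv2.drawContours(c,[k],-1,(255,0,0),1)
        p=full(k.reshape(-1,2),box[0],box[1]); ax=1 if vert else 0
        d=cv2.fitLine(p.astype(np.float32),cv2.DIST_L2,0,.01,.01).ravel(); u=d[:2]*np.sign(d[ax]); w=np.array([-u[1],u[0]])
        q=p-d[2:]; s=q@u; t=q@w; 
        L=np.array([s.min(),s.max()]); ms=L.mean(); l=L[1]-L[0]
        mid=abs(s-ms)<l*.16
        r=[]
        for sg in(-1,1):
            k2=mid&(sg*t>0); f=cv2.fitLine(p[k2].astype(np.float32),cv2.DIST_L2,0,.01,.01).ravel(); r.append(f)
        out.append((r,d[2:]+u*L[0],d[2:]+u*L[1],d[2:]+u*ms))
    cv2.imwrite(f"pics/{fn}.png",c); return out
if __name__=="__main__":
  lt=sorted(lines(T,"top",(150,165,250,240),"qt2",1),key=lambda q:q[3][0])
  ls=sorted(lines(S,"side",(205,170,290,235),"qs2",0),key=lambda q:q[3][1])
  def plane(n,f):
    c,a=ray(n,f[2:]); _,b=ray(n,f[2:]+f[:2]*10); nn=np.cross(a,b); return c,nn/np.linalg.norm(nn)
  for i,(a,b) in enumerate(zip(lt,ls)):
    tl=min(a[0],key=lambda f:f[2]); tr=max(a[0],key=lambda f:f[2])
    su=min(b[0],key=lambda f:f[3]); sd=max(b[0],key=lambda f:f[3])
    for nm,x,y in (("+y upper",tl,su),("-y lower",tr,sd)):
        c1,n1=plane("top",x);c2,n2=plane("side",y)
        d=np.cross(n1,n2); d/=np.linalg.norm(d)*np.sign(d[0])
        X=onz("top",a[3],.014)[0]
        P=np.linalg.solve(np.array([n1,n2,[1,0,0]]),[n1@c1,n2@c2,X])
        print(i,nm,"at",P.round(4),"dir",d.round(3))
    e=[onz("top",a[j],z)[:2].round(4).tolist() for j in(1,2) for z in(0,.028)]
    print("  top ends far z0,z28; near z0,z28",e, "side ends near,far z.014",onz("side",b[1],.014).round(4)[:2],onz("side",b[2],.014).round(4)[:2])
E
python3 m2.py
```

```text
top otsu b* 142.0
side otsu b* 140.0
0 +y upper at [0.4538 0.2795 0.0235] dir [ 0.997 -0.077 -0.014]
0 -y lower at [ 0.4538  0.2655 -0.0033] dir [ 0.996 -0.087 -0.002]
  top ends far z0,z28; near z0,z28 [[0.5224, 0.2688], [0.5177, 0.2629], [0.3897, 0.2805], [0.3879, 0.2743]] side ends near,far z.014 [0.3873 0.2731] [0.517  0.2612]
1 +y upper at [0.4431 0.1873 0.0235] dir [ 0.995 -0.1    0.004]
1 -y lower at [ 0.4431  0.1728 -0.0032] dir [ 0.994 -0.104 -0.021]
  top ends far z0,z28; near z0,z28 [[0.5111, 0.1741], [0.5066, 0.1703], [0.3794, 0.1887], [0.3778, 0.1845]] side ends near,far z.014 [0.3775 0.1822] [0.5065 0.1683]
2 +y upper at [0.5109 0.083  0.023 ] dir [ 0.997  0.076 -0.024]
2 -y lower at [ 0.5109  0.0684 -0.0022] dir [0.999 0.053 0.008]
  top ends far z0,z28; near z0,z28 [[0.5806, 0.0803], [0.5745, 0.0787], [0.4471, 0.0722], [0.4441, 0.0707]] side ends near,far z.014 [0.4439 0.0677] [0.5766 0.0769]
```

View pics/qs2.png

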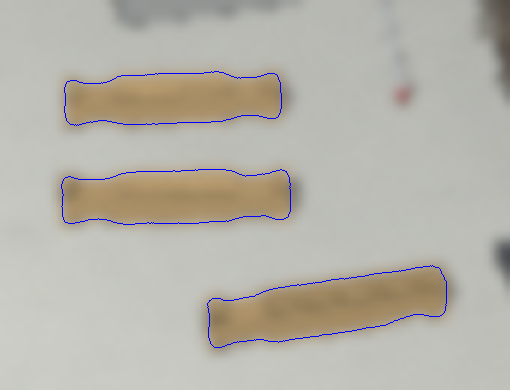

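```bash
python3 - <<'E'
from h import *
T=cv2.imread("pics/top0_raw.png");S=cv2.imread("pics/side0_raw.png")
zoom(T,270,158,322,197,"tt"); zoom(S,256,240,320,302,"ts")
E
```

```text
(no output)
```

View pics/tt.png

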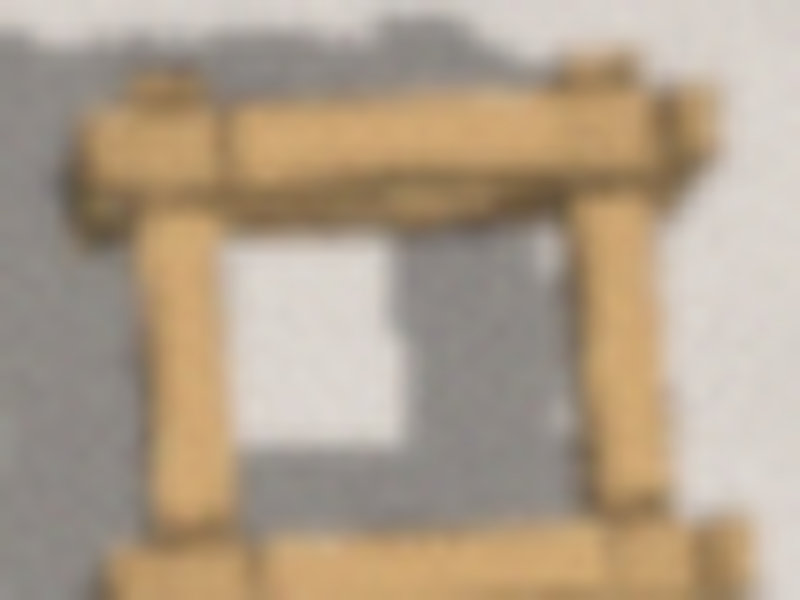

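View pics/ts.png

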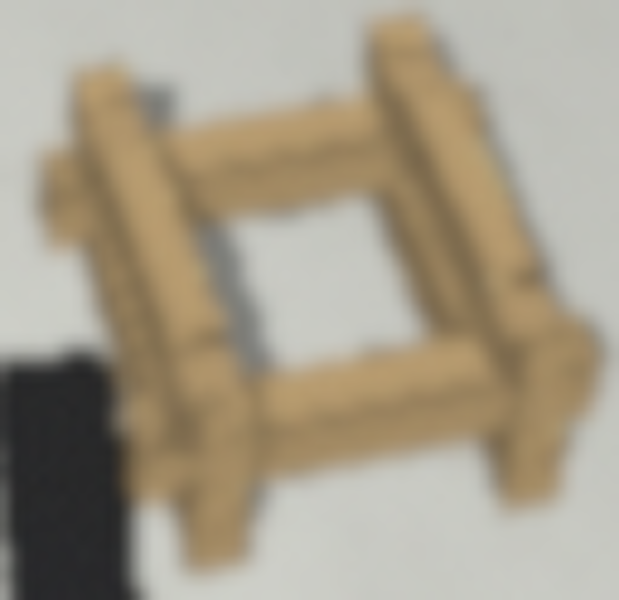

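```bash
cat > tow.py <<'E'
from h import *
T=grab("top");S=grab("side")
def cont(im,box,fn):
    c=cv2.resize(im[box[1]:box[3],box[0]:box[2]],None,fx=U,fy=U,interpolation=cv2.INTER_CUBIC)
    lab=cv2.cvtColor(c,cv2.COLOR_BGR2LAB)[:,:,2]
    thr,m=cv2.threshold(lab,0,255,cv2.THRESH_OTSU)
    k=cv2.findContours(m,cv2.RETR_CCOMP,cv2.CHAIN_APPROX_NONE)[0]
    cv2.drawContours(c,k,-1,(255,0,0),1); cv2.imwrite(f"pics/{fn}.png",c)
    return np.vstack([full(x.reshape(-1,2),box[0],box[1]) for x in k])
ct=cont(T,(268,155,324,208),"ct"); cs=cont(S,(256,236,322,304),"cs")
def seg(n,P,sc,x0,y0,a,b,z,tol=1.3):
    a,b=[(np.array(v)+.5)/sc-.5+[x0,y0] for v in(a,b)]
    l=np.linalg.norm(b-a);u=(b-a)/l;w=np.array([-u[1],u[0]]);q=P-a
    k=(q@u>0)&(q@u<l)&(abs(q@w)<tol)
    f=cv2.fitLine(P[k].astype(np.float32),cv2.DIST_HUBER,0,.01,.01).ravel(); u=f[:2]
    s=(P[k]-f[2:])@u; off=np.median((P[k]-a)@w)
    e=[f[2:]+u*s.min(),f[2:]+u*s.max()]
    E=[onz(n,v,z)[:2] for v in e]; d=E[1]-E[0]
    print(n,z,"n",k.sum(),"off",round(off,2),"mid",np.mean(E,0).round(4),"ang",np.degrees(np.arctan2(d[1],d[0])).round(2)); return np.r_[np.mean(E,0),d/np.linalg.norm(d)],f
t=(15.385,270,158);z2=(8,250,145);s=(9.677,256,240)
F=seg("top",ct,*t,(240,105),(550,90),.064)
N=seg("top",ct,*z2,(305,385),(445,377),.064)
L=seg("top",ct,*t,(225,260),(235,500),.046)
R=seg("top",ct,*t,(658,230),(668,480),.046)
Ns=seg("side",cs,*s,(150,140),(215,320),.064)
Fs=seg("side",cs,*s,(460,90),(530,260),.064)
Ls=seg("side",cs,*s,(200,130),(350,100),.046)
Rs=seg("side",cs,*s,(280,380),(460,342),.046)
E
python3 tow.py
```

```text
top 0.064 n 121 off -0.09 mid [ 0.5999 -0.1401] ang -85.59
top 0.064 n 105 off -0.13 mid [ 0.5101 -0.1433] ang -85.94
top 0.046 n 93 off 0.18 mid [ 0.5439 -0.1075] ang -175.01
top 0.046 n 97 off 0.02 mid [ 0.5508 -0.1969] ang -176.18
side 0.064 n 54 off -0.94 mid [ 0.5111 -0.1659] ang -86.27
side 0.064 n 105 off -0.72 mid [ 0.6    -0.1427] ang -89.36
side 0.046 n 93 off -0.45 mid [ 0.5481 -0.0953] ang 3.64
side 0.046 n 91 off -0.81 mid [ 0.5475 -0.1854] ang 4.68
```

```bash
python3 - <<'E'
import cv2,numpy as np
a=cv2.imread("pics/ct.png");b=cv2.imread("pics/cs.png");H=max(a.shape[0],b.shape[0])
p=lambda i:cv2.copyMakeBorder(i,0,H-i.shape[0],0,0,0)
cv2.imwrite("pics/cc.png",np.hstack([p(a),p(b)]))
E
```

```text
(no output)
```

View pics/cc.png

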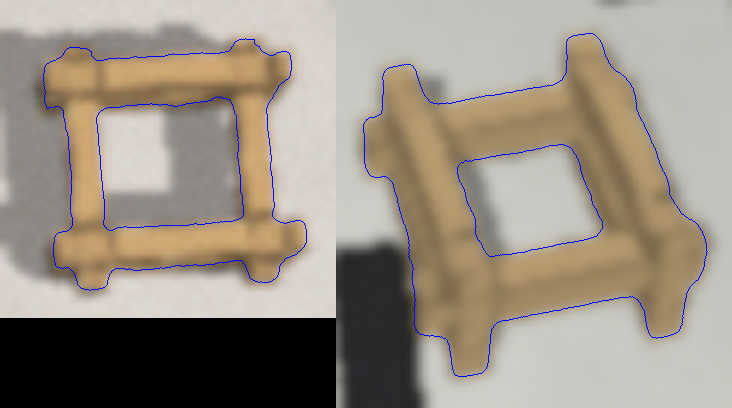

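```bash
python3 - <<'E'
from h import *
T=grab("top");S=grab("side")
for a,b in (((382,213),(262,278)),((374,213),(262,278)),((382,208),(262,305))): print(tri(a,b))
zoom(T,205,80,265,125+0,"lt"); zoom(S,280,120,350,172,"ls"); zoom(T,340,130,420,190,"tt3")
zoom(S,240,270,320,330,"ss3")
E
```

```text
(array([ 0.42865179, -0.33992334,  0.25526463]), np.float64(0.0037061756797532775))
(array([ 0.43131525, -0.32545561,  0.23652296]), np.float64(0.005314654921361386))
(array([ 0.43785847, -0.35917763,  0.19941198]), np.float64(0.01824419574245848))
```

View pics/lt.png

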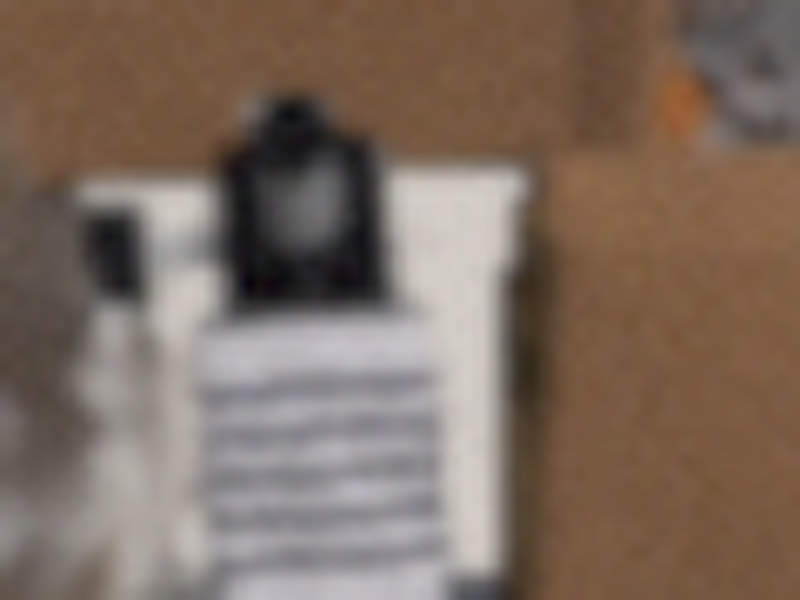

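View pics/ls.png

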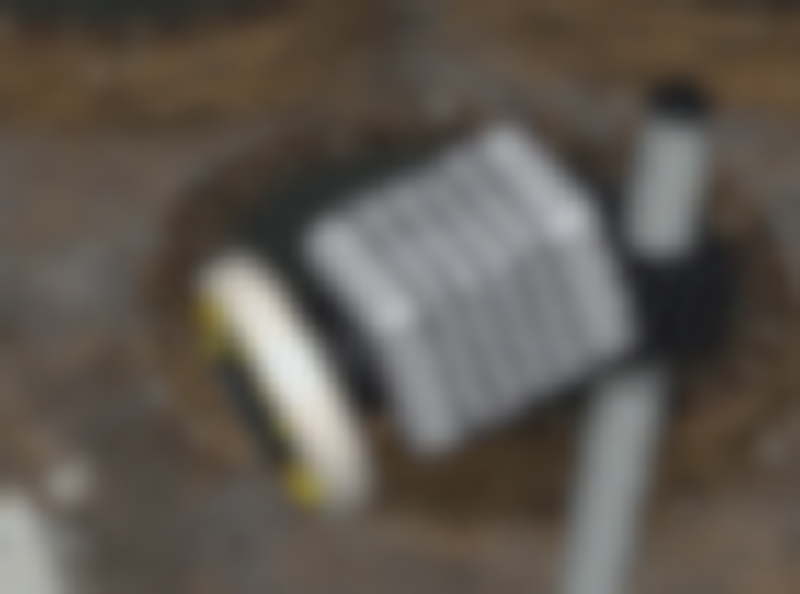

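```bash
python3 - <<'E'
from h import *
T=cv2.imread("pics/top0_raw.png")
zoom(T,205,110,265,170,"lt2")
E
```

```text
(no output)
```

View pics/lt2.png

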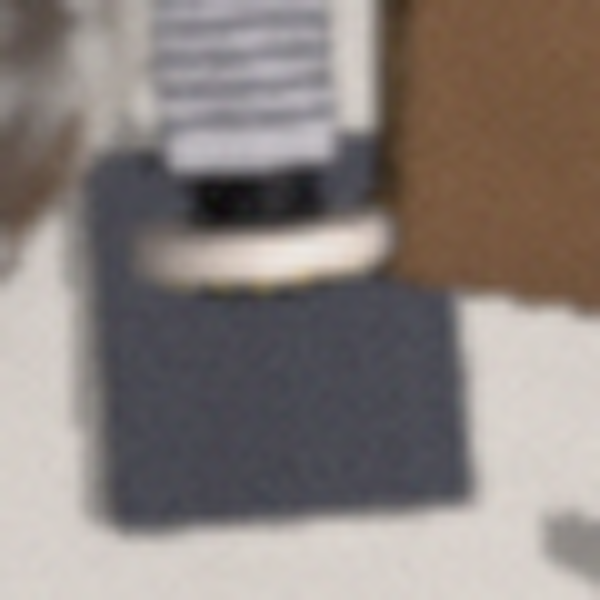

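```bash
python3 - <<'E'
from h import *
grab("top");grab("side")
zt=lambda x,y:((x+.5)/10-.5+205,(y+.5)/10-.5+110)
zs=lambda x,y:((x+.5)/11.43-.5+280,(y+.5)/11.43-.5+120)
a,b=onz("top",zt(112,530),.016),onz("top",zt(475,500),.016); print("base front",a,b,np.degrees(np.arctan2(*(a-b)[[0,1]])),np.linalg.norm(a-b), (a+b)/2)
a,b=onz("top",zt(135,262),.26),onz("top",zt(395,235),.26); print("ring",a,b,np.degrees(np.arctan2(*(a-b)[[0,1]])),np.linalg.norm(a-b))
for p in((285,380),(262,390)): print(tri(zt(264,250),zs(*p)))
print("front LED mid",tri(zt(264,272),zs(262,392)))
print("column top",tri(((355)/1.5625,(140)/1.5625),zs(680,90)))
E
```

```text
base front [0.6110175  0.11310792 0.016     ] [ 0.62326381 -0.00485789  0.016     ] -5.926778799251277 0.11859975744337735 [0.61714065 0.05412501 0.016     ]
ring [0.62410435 0.08807511 0.26      ] [0.63289542 0.01961647 0.26      ] -7.317549153525439 0.0690207787679033
(array([0.62581084, 0.05357683, 0.26944865]), np.float64(0.00151256959655443))
(array([0.62340687, 0.05407251, 0.26736752]), np.float64(0.00440682391973195))
front LED mid (array([0.6205419 , 0.05359898, 0.26654334]), np.float64(0.0011277139621737196))
column top (array([0.71940045, 0.06264465, 0.33660251]), np.float64(0.0004602801867191043))
```

```bash
cat >> h.py <<'E'
def quat(n,a=(0,0,-1)):
    x=np.array(a,float);x/=np.linalg.norm(x); z=np.array(n,float); z-=x*(z@x); z/=np.linalg.norm(z)
    return Ro.from_matrix(np.c_[x,np.cross(z,x),z]).as_quat()
def down(yaw,sg=1): return quat([-sg*np.sin(yaw),sg*np.cos(yaw),0])
def st(t=""):
    s=monitor.sense(); print(t,"t",round(s["clock"],2),"p",s["position"].round(4),"F",s["contact_force"].round(1),"gap",round(s["finger_gap"],3),"q6",round(s["joints"][5],2)); return s
E
python3 - <<'E'
from h import *
for nm,p,y in(("s1",(.4425,.1795,.1),-.1),("s0",(.453,.2716,.1),-.085),("r",(.51,.0755,.1),.063),("A",(.544,-.1014,.12),.074),("B",(.5506,-.1912,.12),.074)):
    for sg in(1,-1):
        q=kinematics.ik(p,down(y,sg)); print(nm,sg,None if q is None else q.round(2))
az=np.radians(6);c,s=np.cos(np.radians(25)),np.sin(np.radians(25))
fx=np.array([c*np.cos(az),c*np.sin(az),s]);fz=np.array([-s*np.cos(az),-s*np.sin(az),c])
for sg in(1,-1):
    q=kinematics.ik(np.array([.485,.039,.2])-fz*.0187,quat(sg*fx,-fz)); print("focus",sg,None if q is None else q.round(2))
st()
E
```

```text
s1 1 [ 0.14  0.36  1.8   0.    0.97 -1.33]
s1 -1 [ 0.14  0.36  1.8  -0.    0.97  1.81]
s0 1 [ 0.32  0.46  1.65 -0.    1.03 -1.17]
s0 -1 [ 0.32  0.46  1.65 -0.    1.03  1.97]
r 1 [-0.08  0.44  1.69 -0.    1.01 -1.71]
r -1 [-0.08  0.44  1.69 -0.    1.01  1.43]
A 1 [-0.4   0.48  1.56 -0.    1.1  -2.04]
A -1 [-0.4   0.48  1.56 -0.    1.1   1.1 ]
B 1 [-0.54  0.54  1.46 -0.    1.14 -2.18]
B -1 [-0.54  0.54  1.46 -0.    1.14  0.96]
focus 1 [-0.23  0.09  1.98  0.23  0.67 -0.49]
focus -1 [-0.23  0.09  1.98  0.23  0.67  2.66]
 t 0.7 p [0.2316 0.4712 0.2313] F [-0.2  0.5 -0.3] gap 1.0 q6 -0.22
```

```bash
python3 - <<'E'
from h import *
q=down(-.1)
env.reach([.4425,.1795,.10],q); st("above")
print(env.movel([.4425,.1795,.003],velocity=.12,guard=15)); st("down")
env.close_gripper(40); st("grip")
env.movel([.4425,.1795,.14],velocity=.2); st("up")
zoom(grab("side"),180,140,300,230,"g1s"); zoom(grab("top"),150,130,270,220,"g1t")
E
```

```text
above t 2.12 p [0.4425 0.1801 0.1003] F [-0.   1.3  0.2] gap 1.0 q6 -1.33
False
down t 3.08 p [0.4428 0.1797 0.0036] F [-0.2  0.2 -0.8] gap 1.001 q6 -1.33
grip t 3.72 p [0.4427 0.1795 0.0032] F [-0.5 -1.1  2.5] gap 0.179 q6 -1.33
up t 4.55 p [0.4419 0.1794 0.1389] F [-1.   0.1 -0.4] gap 0.182 q6 -1.33
```

View pics/g1s.png

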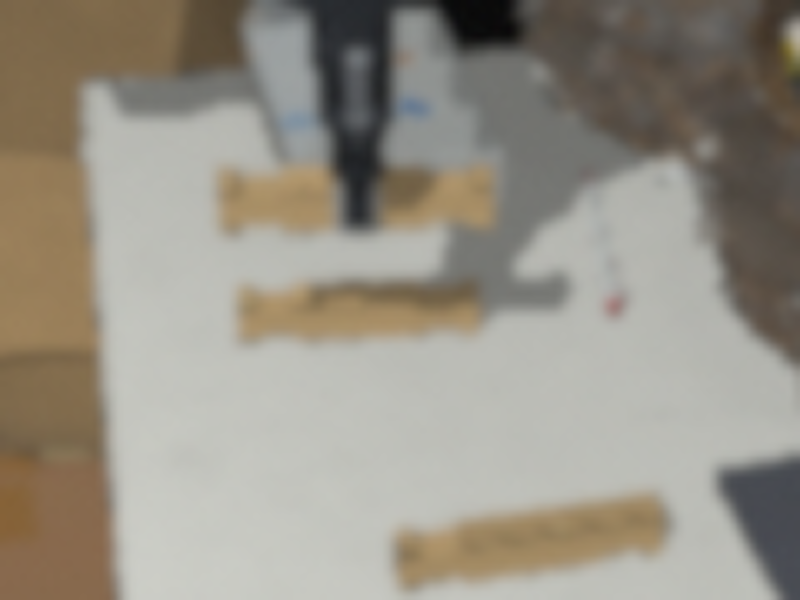

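```bash
python3 - <<'E'
from h import *
q=down(.074)
env.reach([.5506,-.1912,.14],q)
env.movel([.5506,-.1912,.10],velocity=.15); env.hold(.2); st("hover")
zoom(grab("side","h1s_raw"),230,200,340,282,"h1s"); zoom(grab("top","h1t_raw"),260,140,340,200,"h1t")
E
```

```text
hover t 6.7 p [ 0.5511 -0.1913  0.1011] F [ 0.   0.9 -0.2] gap 0.177 q6 -2.18
```

View pics/h1s.png

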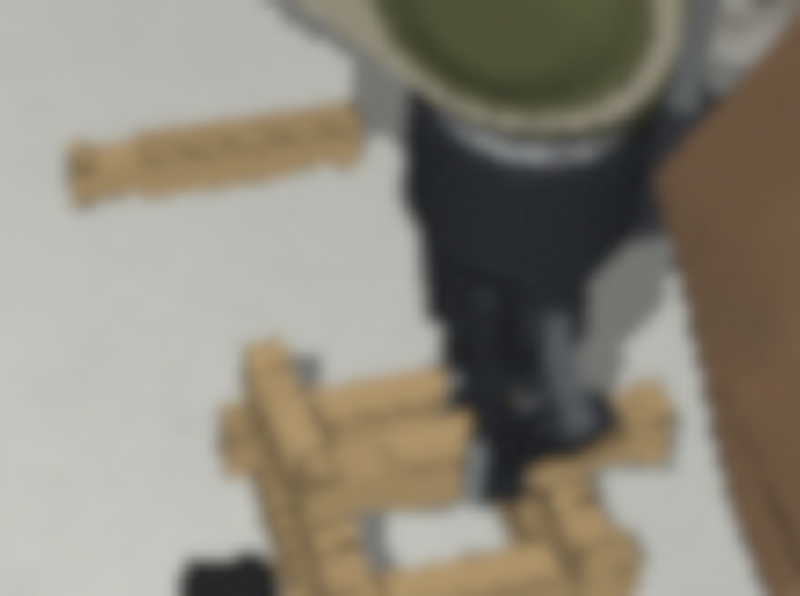

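View pics/h1t.png

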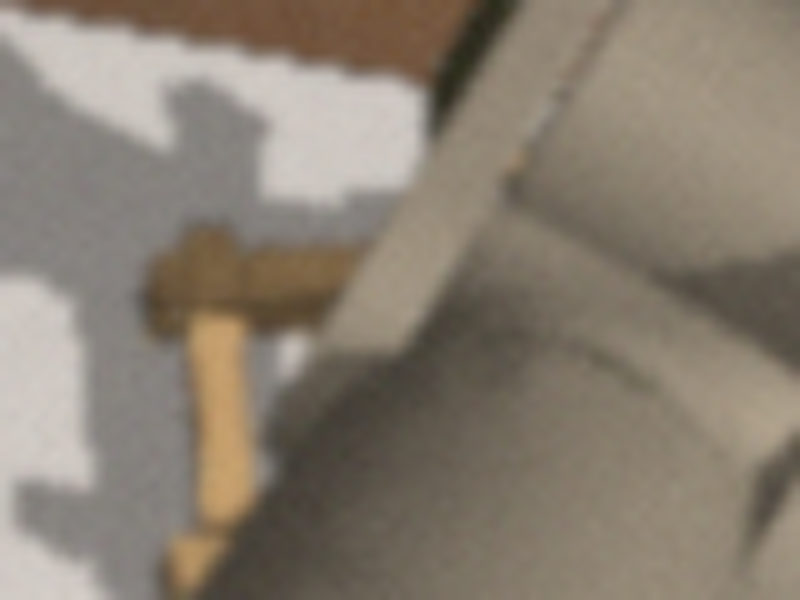

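```bash
python3 - <<'E'
from h import *
grab("side");S=cv2.imread("pics/h1s_raw.png")
p=np.array([.5511,-.1913]);u=np.array([.9973,.0732]);v=np.array([-.0732,.9973])
pts=[];b=.1011-.0032
for e in(-.065,.065):
  for w in(-.008,.008):
    for z in(b,b+.028): pts.append(proj("side",[*(p+e*u+w*v),z]))
for w,z in((-.008,b),(.008,b+.028),(-.008,b+.028)):
  for e in np.linspace(-.03,-.012,4): pts.append(proj("side",[*(p+e*u+w*v),z]))
zoom(S,255,230,335,290,"h1p",pts)
E
```

```text
(no output)
```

View pics/h1p.png

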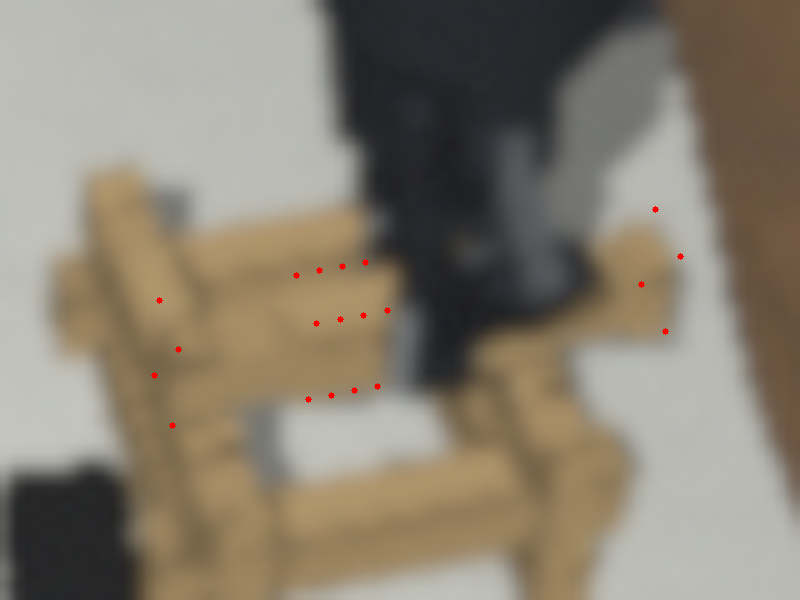

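```bash
python3 - <<'E'
from h import *
x,y=.5505,-.1902
env.movel([x,y,.075],velocity=.1); st()
for z in (.068,.063,.060,.057):
    g=env.movel([x,y,z],velocity=.03,guard=8); st(f"{z} {g}")
    if g: break
zoom(grab("side","d1s_raw"),255,230,335,290,"d1s")
E
```

```text
t 7.25 p [ 0.5504 -0.1902  0.0749] F [-0.1  0.6  0.1] gap 0.179 q6 -2.18
0.068 False t 7.63 p [ 0.5505 -0.1902  0.068 ] F [-0.1  0.6 -0.1] gap 0.178 q6 -2.18
0.063 False t 7.95 p [ 0.5504 -0.1901  0.0628] F [ 0.4 -0.6  0.1] gap 0.177 q6 -2.18
0.06 False t 8.2 p [ 0.5504 -0.1901  0.0598] F [-0.2  0.1  1.1] gap 0.179 q6 -2.18
0.057 False t 8.45 p [ 0.5508 -0.1904  0.0572] F [1.5 0.6 2.3] gap 0.182 q6 -2.18
```

View pics/d1s.png

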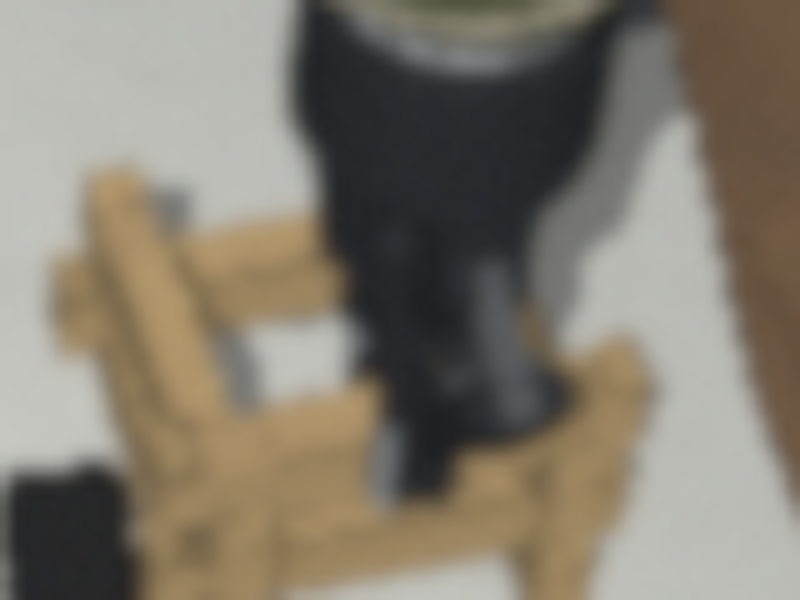

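```bash
python3 - <<'E'
from h import *
g=env.movel([.5505,-.1902,.0550],velocity=.02,guard=8); st(f"push {g}")
env.release(); st("rel")
env.movel([.5505,-.1902,.16],velocity=.2); st("up")
q=down(-.085)
env.reach([.453,.2716,.14],q); st("above s0")
zoom(grab("side","e1s_raw"),250,225,330,285,"e1s"); zoom(grab("top","e1t_raw"),262,152,326,200,"e1t")
E
```

```text
push False t 8.75 p [ 0.551  -0.1905  0.0571] F [-5.6  1.9 18.9] gap 0.178 q6 -2.18
rel t 9.43 p [ 0.5505 -0.1902  0.0549] F [-0.5  0.1  0.4] gap 0.999 q6 -2.18
up t 10.11 p [ 0.55   -0.1899  0.1588] F [ 0.2  0.4 -1. ] gap 1.002 q6 -2.18
above s0 t 11.83 p [0.4535 0.271  0.1399] F [ 0.4  0.1 -0.1] gap 0.997 q6 -1.17
```

View pics/e1s.png

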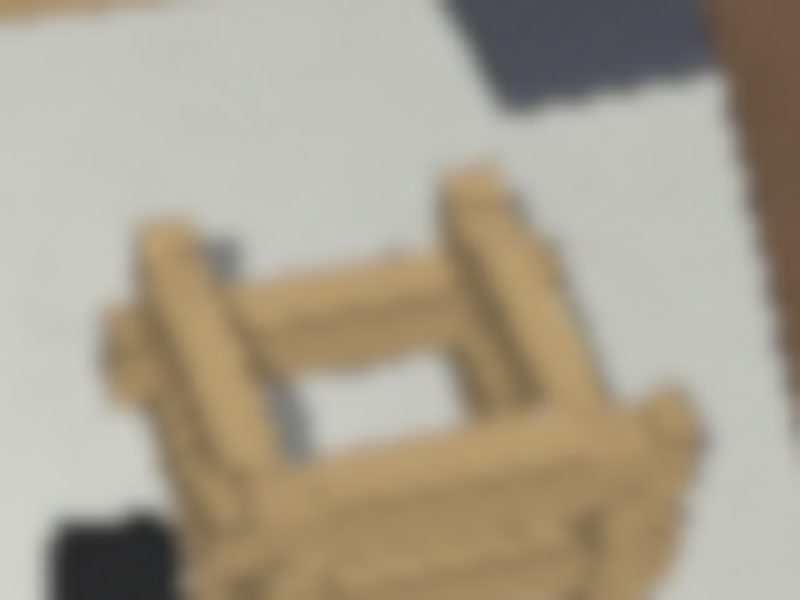

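View pics/e1t.png

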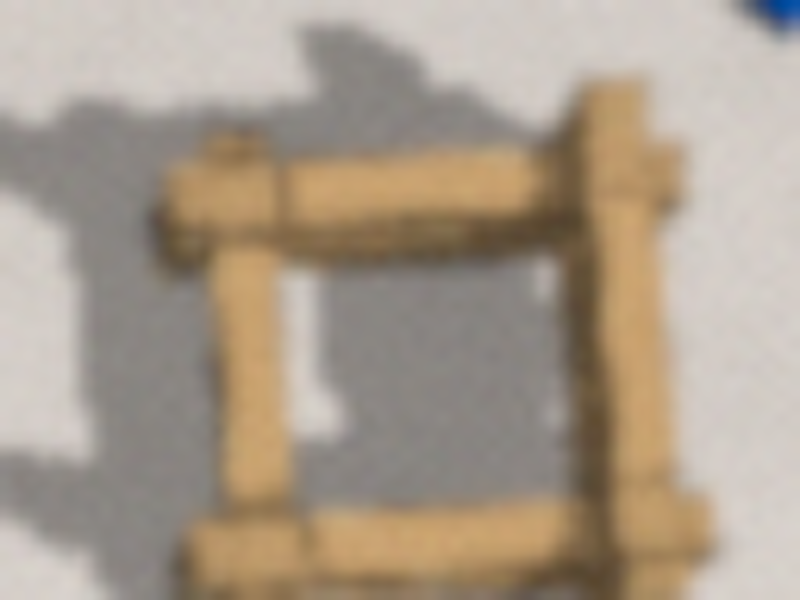

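```bash
python3 - <<'E'
from h import *
env.movel([.453,.2716,.003],velocity=.15,guard=15); st("down")
env.close_gripper(40); st("grip")
env.movel([.453,.2716,.15],velocity=.2); st("up")
q=down(.074)
env.reach([.5439,-.1004,.15],q)
env.movel([.5439,-.1004,.10],velocity=.15); env.hold(.15); st("hover")
zoom(grab("side","h2s_raw"),240,215,330,282,"h2s")
E
```

```text
down t 13.0 p [0.4535 0.2717 0.0038] F [-0.3  0.6  1.4] gap 1.002 q6 -1.17
grip t 13.63 p [0.4532 0.2717 0.0032] F [-0.8 -0.9  3.1] gap 0.184 q6 -1.17
up t 14.52 p [0.4524 0.2714 0.1488] F [ 0.3  0.1 -0.1] gap 0.182 q6 -1.17
hover t 16.57 p [ 0.5445 -0.1004  0.1012] F [ 0.3 -0.1 -0.5] gap 0.175 q6 -2.04
```

View pics/h2s.png

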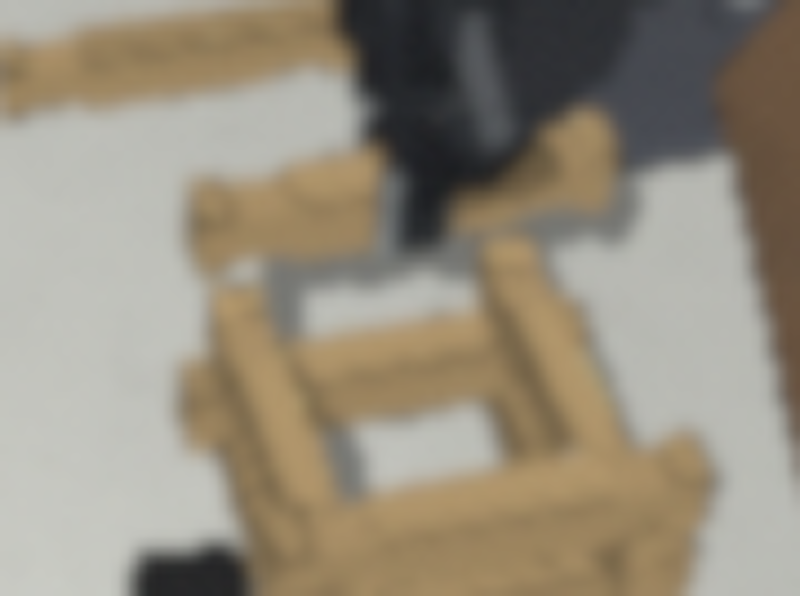

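```bash
python3 - <<'E'
from h import *
x,y=.5439,-.1004
env.movel([x,y,.075],velocity=.1); st()
ok=True
for z in (.068,.063,.060,.057):
    g=env.movel([x,y,z],velocity=.03,guard=10); st(f"{z} {g}")
    if g: break
zoom(grab("side","d2s_raw"),240,215,330,282,"d2s")
E
```

```text
t 17.02 p [ 0.5439 -0.1004  0.0751] F [ 0.  -0.1  0.3] gap 0.177 q6 -2.04
0.068 False t 17.41 p [ 0.5439 -0.1004  0.068 ] F [ 0.8 -0.2  0.3] gap 0.182 q6 -2.04
0.063 False t 17.73 p [ 0.5438 -0.1004  0.0628] F [ 0.7  0.  -0. ] gap 0.179 q6 -2.04
0.06 False t 17.98 p [ 0.5438 -0.1004  0.0598] F [ 0.1  0.6 -0.4] gap 0.176 q6 -2.04
0.057 False t 18.23 p [ 0.5442 -0.1005  0.0572] F [0.9 0.4 2. ] gap 0.18 q6 -2.04
```

View pics/d2s.png

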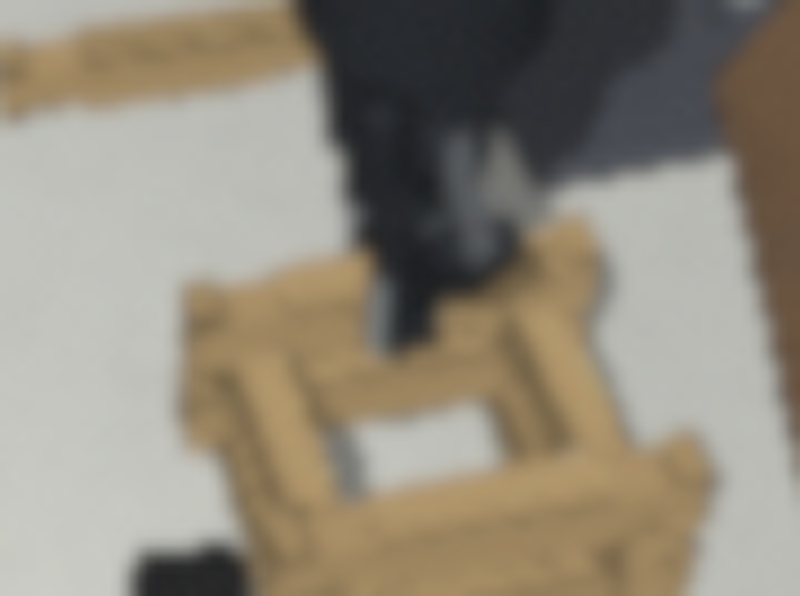

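Same depth and force as the first. Small confirming push, release, and go above the reject with a check picture.

```bash
python3 - <<'E'
from h import *
x,y=.5439,-.1004
g=env.movel([x,y,.0555],velocity=.02,guard=8); st(f"push {g}")
env.release(); st("rel")
env.movel([x,y,.15],velocity=.2); st("up")
env.reach([.40,.10,.17],down(.063)); st("aside")
zoom(grab("side","e2s_raw"),240,190,340,290,"e2s"); zoom(grab("top","e2t_raw"),200,145,330,215,"e2t")
E
```

```text
push False t 18.52 p [ 0.5444 -0.1005  0.0571] F [-4.4  2.2 16.3] gap 0.178 q6 -2.04
rel t 19.21 p [ 0.5439 -0.1004  0.0554] F [0.3 0.8 0.7] gap 0.998 q6 -2.04
up t 19.83 p [ 0.5434 -0.1002  0.149 ] F [ 0.4  0.6 -0.7] gap 1.002 q6 -2.04
aside t 20.81 p [0.4008 0.0994 0.1698] F [-0.2 -0.2  0.4] gap 1.0 q6 -1.68
```

View pics/e2s.png

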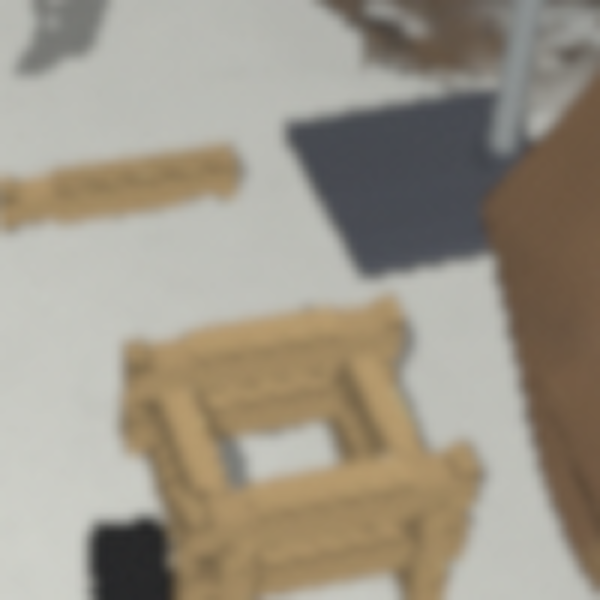

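View pics/e2t.png

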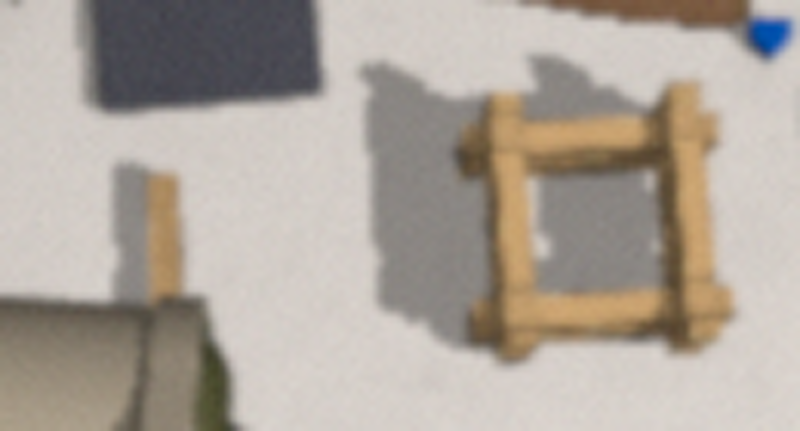

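```bash
python3 - <<'E'
from h import *
env.movel([.5105,.075,.09],velocity=.2); st("above")
env.movel([.5105,.075,.003],velocity=.15,guard=15); st("down")
env.close_gripper(60); st("grip")
env.movel([.5105,.075,.06],velocity=.15); env.movel([.42,.06,.15],velocity=.2); env.hold(.1);st("up")
zoom(grab("side","r1s_raw"),200,160,320,250,"r1s")
E
```

```text
above t 21.75 p [0.5102 0.075  0.0903] F [-0.3  0.2  0.5] gap 1.0 q6 -1.72
down t 22.48 p [0.511 0.075 0.004] F [-0.4 -1.7 -0.2] gap 1.003 q6 -1.72
grip t 23.12 p [0.5107 0.075  0.0033] F [-0.5 -0.3  4.5] gap 0.176 q6 -1.72
up t 24.55 p [0.4201 0.0601 0.149 ] F [-0.2 -0.5 -0. ] gap 0.173 q6 -1.77
```

View pics/r1s.png

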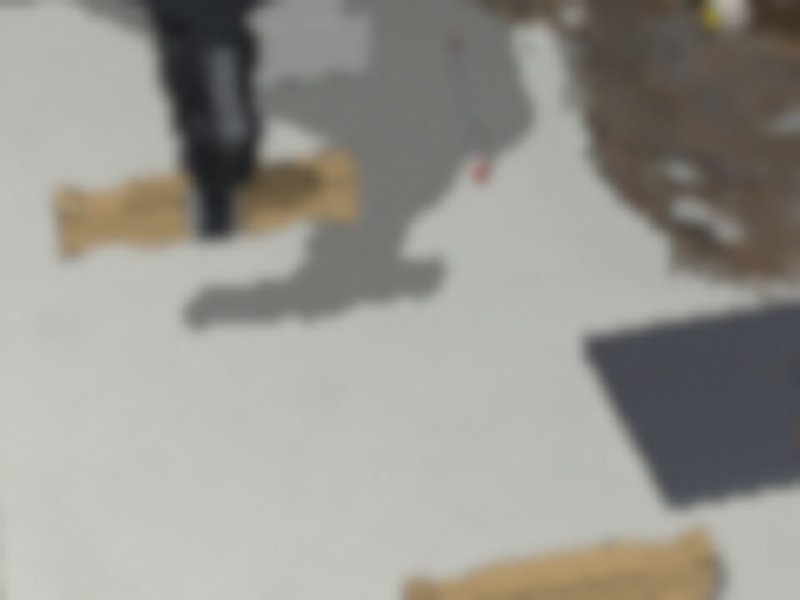

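```bash
python3 - <<'E'
from h import *
S=cv2.imread("pics/r1s_raw.png"); zoom(S,204,178,260,203,"r1z")
S=cv2.imread("pics/h2s_raw.png"); zoom(S,256,222,312,250,"h2z")
T=cv2.imread("pics/top0_raw.png"); zoom(T,160,170,236,225,"t0z")
E
```

```text
(no output)
```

View pics/r1z.png

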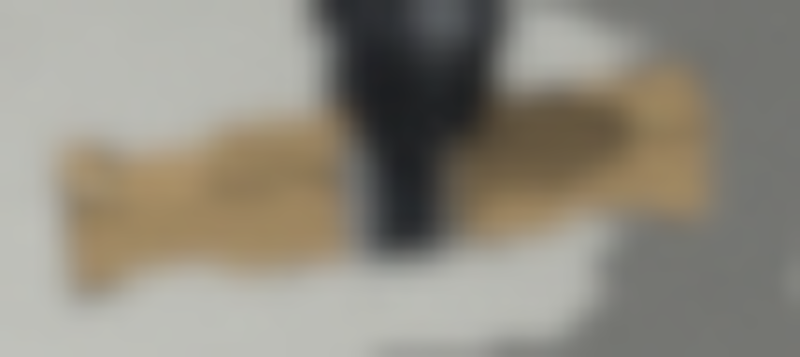

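View pics/h2z.png

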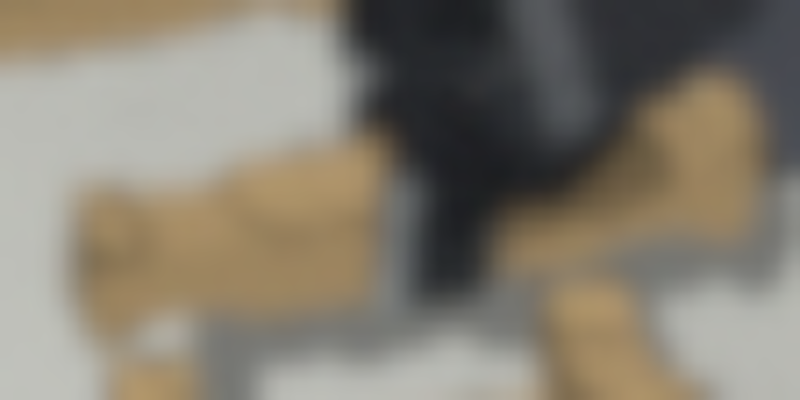

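```bash
python3 - <<'E'
from h import *
az=np.radians(6);c,s=np.cos(np.radians(25)),np.sin(np.radians(25))
fx=np.array([c*np.cos(az),c*np.sin(az),s]);fz=np.array([-s*np.cos(az),-s*np.sin(az),c])
foc=np.array([.485,.039,.2]); q=quat(fx,-fz); tcp=foc-fz*.0107
pre=tcp-fx*.07
print(kinematics.ik(tcp,q))
env.reach(pre,q); st("pre")
env.movel(tcp,velocity=.1); env.hold(.5); st("foc")
zoom(grab("side","f1s_raw"),220,100,360,205,"f1s"); zoom(grab("top","f1t_raw"),170,90,290,180,"f1t")
E
```

```text
[-0.23469642  0.06875429  1.98004115  0.22267348  0.69078451 -0.482481  ]
pre t 25.67 p [0.4266 0.0329 0.1607] F [ 0.7 -0.  -1.1] gap 0.178 q6 -0.62
foc t 27.02 p [0.4894 0.0395 0.1903] F [ 0.5 -0.8 -0.3] gap 0.174 q6 -0.48
```

View pics/f1s.png

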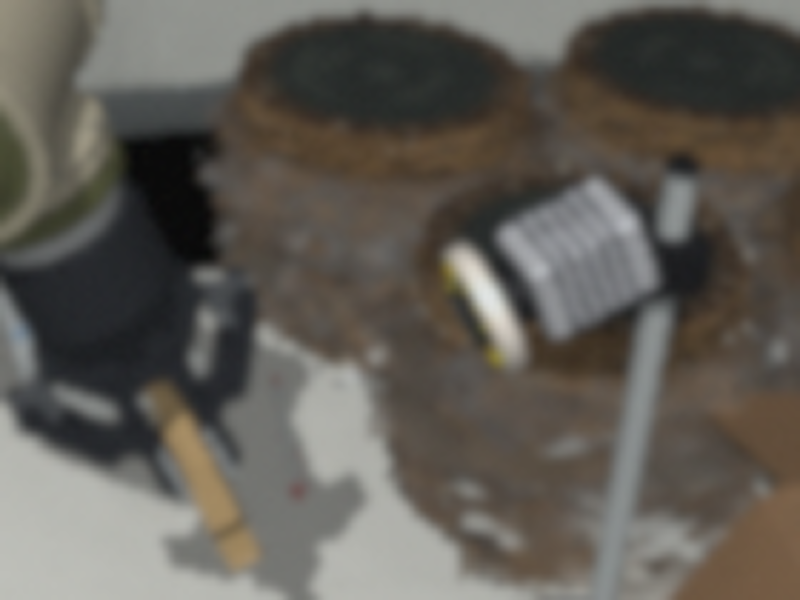

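View pics/f1t.png

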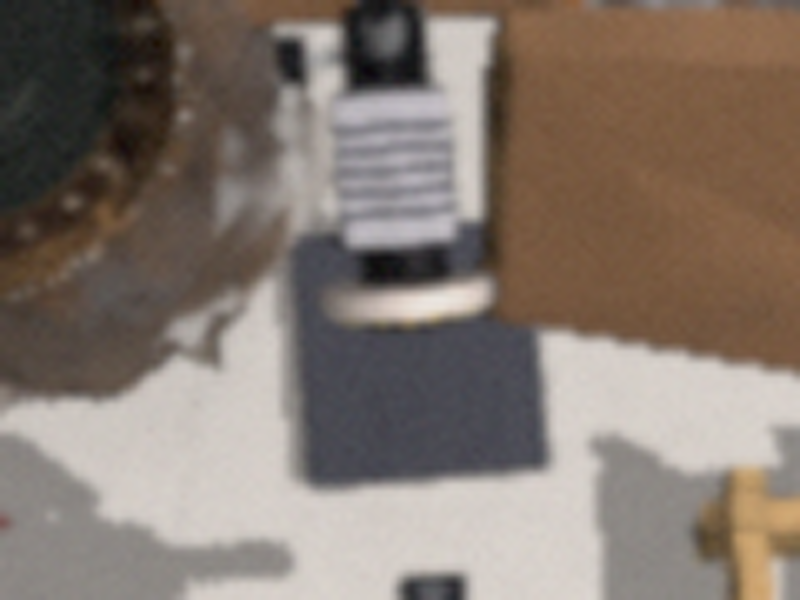

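```bash
python3 - <<'E'
from h import *
T=cv2.imread("pics/f1t_raw.png"); zoom(T,195,165,275,225,"f1t2")
S=cv2.imread("pics/f1s_raw.png"); zoom(S,235,155,275,205,"f1s2")
E
```

```text
(no output)
```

View pics/f1t2.png

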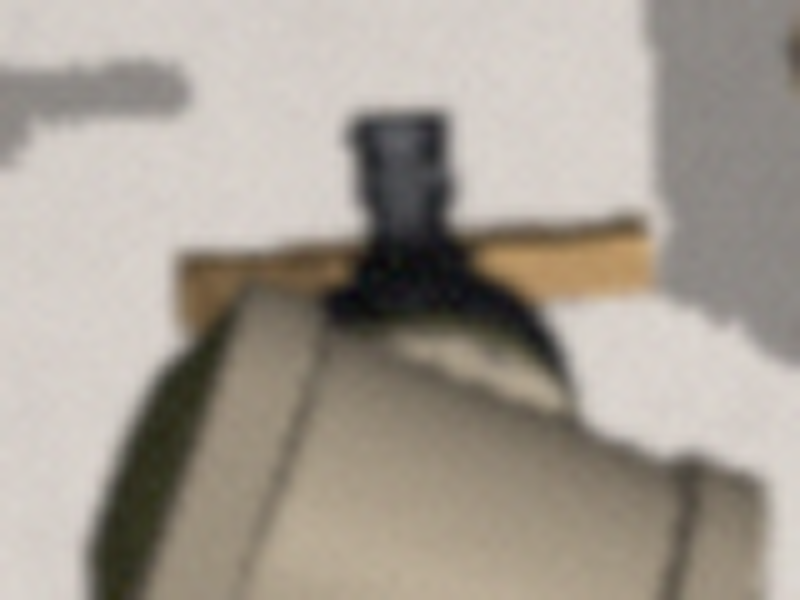

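View pics/f1s2.png

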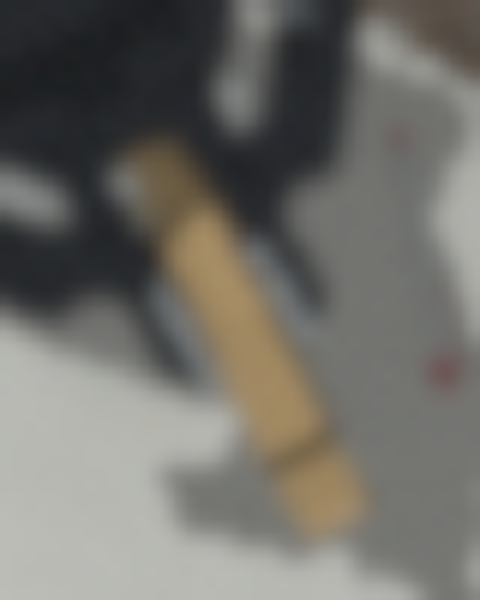

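```bash
python3 - <<'E'
from h import *
grab("top");grab("side")
zt=lambda x,y:((x+.5)/10-.5+195,(y+.5)/10-.5+165); zs=lambda x,y:((x+.5)/12-.5+235,(y+.5)/12-.5+155)
# lens-side lower edge: z=foc-.014*cos25+.008*sin25
z=.2-.0127+.0034
a,b=onz("top",zt(180,258),z),onz("top",zt(648,220),z); d=a-b
print("edge",a,b,"az of normal",np.degrees(np.arctan2(-d[0],d[1])),"len",np.linalg.norm(d),"mid",(a+b)/2)
print("expected edge mid",np.array([.485,.039,.2])+.008*np.array([.9013,.0947,.4226])-.014*np.array([-.4203,-.0442,.9063]))
print("-y end lower lens-side corner tri",tri(zt(655,220),zs(368,505)))
s=st(); print(abs(s["qvel"]).max())
T=grab("top","end_t");S=grab("side","end_s")
T0=cv2.imread("pics/top0_raw.png");S0=cv2.imread("pics/side0_raw.png")
# bystander motion check
d=cv2.absdiff(cv2.GaussianBlur(T,(5,5),0),cv2.GaussianBlur(T0,(5,5),0)).max(2)
for n,(x0,y0,x1,y1) in dict(disp=(345,138,375,200),pen=(125,158,175,172),pencil=(328,247,372,256),piece=(318,146,332,158)).items(): print(n,d[y0:y1,x0:x1].max())
E
```

```text
edge [0.48945689 0.10419652 0.1907    ] [ 0.50233002 -0.02459855  0.1907    ] az of normal 5.707787037262303 len 0.129436803678151 mid [0.49589346 0.03979898 0.1907    ]
expected edge mid [0.4980946 0.0403764 0.1906926]
-y end lower lens-side corner tri (array([ 0.50228562, -0.02650477,  0.1921742 ]), np.float64(0.00037554808015134744))
 t 27.22 p [0.4895 0.0395 0.1903] F [ 0.3  0.1 -0.2] gap 0.177 q6 -0.48
0.0022816551728739335
disp 4
pen 73
pencil 3
piece 4
```

```bash
python3 - <<'E'
import cv2,numpy as np
a=cv2.imread("pics/top0_raw.png");b=cv2.imread("pics/end_t.png")
c=[cv2.resize(i[145:185,115:195],(800,300),interpolation=cv2.INTER_CUBIC) for i in(a,b)]
cv2.imwrite("pics/pen.png",np.vstack(c))
E
```

```text
(no output)
```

View pics/pen.png

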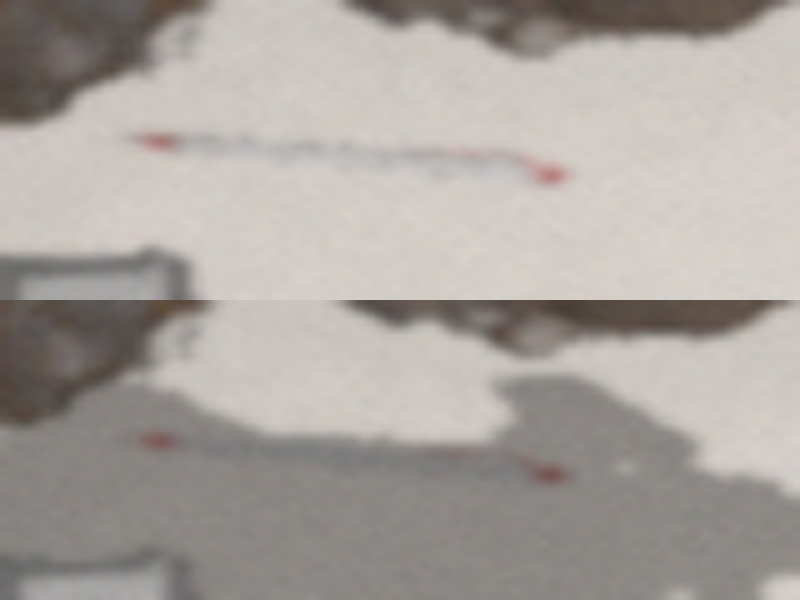

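The pen's red ends are at the same pixels, (155,140) and (550,175), in both halves. The difference was only the arm's shadow. Handing in.

```bash
python3 - <<'E'
from h import *
st("before"); job.hand_in(); 
E
```

```text
before t 27.32 p [0.4895 0.0395 0.1903] F [-0.4 -0.2  0.5] gap 0.176 q6 -0.48
the job is handed in; nothing more can be done
```

I seated the two good slats on the tower and let go of them. The arm is now holding the mis-cut slat still in front of the inspection lens. I handed the job in at 27.3 s of the 72 s allowed.

**Tower:** Both slats stopped at the same tool height, 57.1 mm, when pushed down with 16–19 N. That matches full seating. The pictures taken after release show both lying level and crosswise. I did not re-measure the tower's position after placing them.

**Mis-cut slat:** Taken from the pictures, its edge is about 2 mm from where I aimed it. Its broad side faces about 5.7°, against the 6° I measured for the camera, and it is gripped and still. The 25° tilt comes from the commanded tool pose and I did not measure it separately.

**Bystanders:** The tape dispenser, pencil and wooden piece look unchanged. The pen's picture did change, but only from the arm's shadow: both its red ends are at the same pixels as at the start.

**Disagreements:**
- The two cameras differed by about 4 mm on the tower's sideways position. I settled it by comparing the side view with the first slat held over its seat.
- The same two-view measurement put the slat heights about 4 mm low.
- The two-view lens height came out at about 267 mm. I used the stated 263 mm.

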